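# Roll the canister aside on the desk pad

### The arm

A 6-joint arm with a two-finger parallel gripper is mounted at the origin on the work surface. World frame = base frame: x ahead of the robot, y to its left, z up, the work surface at z = 0. Lengths are in m, angles in rad, forces in N, time in s.
With the tool pointing down it reaches from about 0.35 to 0.775 m from the base axis. Payload 7.3 kg.
Tool frame: the origin (TCP) lies at the very end of the fingers, on their centre line; the grasp point (between the pads) lies 19 mm behind it; z points along the fingers, y is the line along which they close (so a half turn about z gives the same grasp; the last joint's range is limited). The gripper opens to 92 mm and grips with 3 to 60 N. Pads are 19 mm wide; open, the fingers measure 130 mm over their backs; the gripper's body (75 mm by 190 mm) begins 47 mm behind the grasp point.
Start: joints at [-1.345, 0.342, 1.524, -0, 1.275, -0.146], TCP at [0.191, -0.489, 0.227] pointing down, gripper open.
Joint ranges: [-2.53, 2.53], [-0.77, 2.02], [0.04, 2.7], [-1, 4.14], [0.28, 2.66], [-3.11, 3.11]. Speed limits (rad/s): [2.57, 2.57, 3.14, 3.14, 3.14, 3.14].

### API

Orientations are given as [roll, pitch, yaw] about the fixed x, y, z axes, in that order (R = Rz(yaw) Ry(pitch) Rx(roll)).
In Python, from cell import robot gives the robot as it stands.
- The arm moves only by the tool apply_moves, never from a script. Its argument "motion" is text: rows parted by semicolons, each of 7 numbers parted by spaces: the opening in per cent of the stroke, from 0 (shut) to 100 (fully open), then the shift along the tool's x, y, z in cm, then the turn, a rotation vector about the tool's x, y, z in rad. A call has 1 to 20 rows; each row shifts and turns the commanded pose from where the row before left it, along the tool's axes as they then stand; what a row does not reach is not made up. A row lasts 1/8 s, in which the tool goes at most 62.5 mm and 10.7 degrees, less where a joint would pass 70% of its speed; a pose out of reach is approached as far as the arm can. A call with a gripper value outside its range is refused whole. The fingers move at their own pace and stop on an object; "force" is the grip in N (left out, the last holds). Time passes only in rows, so rows that do not move let the fingers close. It gives the time, the measured TCP pose, the force, the opening and the grip force at its end, in the units of the state.
- robot.observe(): the state, without advancing time (a new reading comes with each control period).
- robot.read_camera(name): name is "scene" or "top" or "wrist"; returns a dict with "img" (400x640x3 uint8, red, green, blue), "fovy" (degrees; the focal length in pixels is half the picture's height over the tangent of half this angle, whatever the lens; pixels are square), "cx", "cy" (the principal point, pixels), "R" (3x3) and "t" (3): a world point X has camera coordinates R X + t; the wrist camera has in their place "hand_eye" (4x4, takes a point from camera to tool coordinates, whose origin is the TCP and whose axes are the flange's). Camera axes: x right, y down, z forward; pixel columns grow to the right and rows downward; lengths in m; the calibration is good to about 2 mm. A picture is of the moment at which its call begins: read the wrist's pose just before it. There is no depth.
- robot.hand_in(): hands the job in; it is judged then, once.
Trained networks look in a picture, given as the dict that the camera call returned (one of the last four; its "shot" number tells which), for a name from the list of things; names that differ only in an ending like _2 or _b are one class to them, and where a whole thing is asked for, a point or a joint stands for the part that bears it (a point fixed in the world has none). Each returns a list of dicts, best first, with "score" (0 to 1); they miss things now and then, are a little off and sometimes report something else, mostly with a low value. They report only what shows in the picture. A call takes as long as a camera call.
- robot.search_frame(target, picture): "centre" ([x, y, z] in m, in world coordinates, good to about 4 mm: the middle of the surface that is visible of it).
- robot.trace(target, picture): "pixels" (400x640 bool, what is visible of it).
The state is a dict: "time": time; "qpos": joint angles; "qvel": joint speeds; "joint_efforts": joint torques, N m; "tool_pos": TCP position; "tool_rot": TCP orientation; "contact_force": force on the tool from outside, world axes, zero at the start; "torque": the same for the moment, N m; "opening": finger opening in m; "grip_force": force on a finger pad.
Only numpy, scipy, OpenCV 4.12 (cv2) and the standard library are available. Lean on these libraries where they do the work, as an engineer would, in place of code of your own. Each camera call takes 0.05 s, during which the arm holds its last target. There are 200 camera calls.

### The job

The tin canister lying on its side is in the way in the middle of the desk pad. With your fingertips on its top, roll it along the pad to the end where the hole punch stands, and let it come to rest centred on the dark brown band there, lying along the band. Roll it, do not slide, grip or lift it, and leave everything else on the desk where it is.

Things in the scene. Friction and masses are not known exactly. Their poses are not given: they have to be found in the camera images.
- tin: Plain metal canister, ribbed screw lid, on its side on the pad: 72 mm diameter, 120 mm long, about 0.25 kg (+-30 %), rolls freely. Origin on its axis at mid length, 39 mm above the desk; its top at 75 mm. x runs along it (lid at -x) and stays level; y, z turn as it rolls (z up at the start). Touch it only from above: fingertips reaching more than 20 mm below its top fail the run.
- pad: Fixed flat grey felt desk pad, 300 mm (x, away from robot) by 470 mm (y, left), 3 mm thick; origin at the underside's centre. The tin starts near its middle and rolls along y. Fingertips pressing the tin's top lightly (3-10 N) do not slip and move twice as far as the tin, so strokes are short and repeated; it stops with them. Left rolling at 0.1 m/s it stops within a few cm.
- band_left (a point): Middle of the dark brown band across the pad's +y (left) end, on the pad's top face, 200 mm from the pad's centre. The band is flush, 60 mm wide (pad y) and 300 mm long (pad x); its axes are the pad's.
- band_right (a point): Middle of the same kind of band across the pad's -y (right) end, 200 mm from the pad's centre; its axes are the pad's.
- punch: Chrome hole punch base, 120 x 75 mm, 50 mm high, loose, standing just off one end of the pad (left or right): it tells which band is meant. Origin at the centre of its underside.
- tray: Shallow steel tray, 130 x 85 mm, 18 mm high, loose, standing off the other end of the pad. Origin at the centre of its underside.
- eraser: Pink eraser block, 55 x 24 x 13 mm, lying in the tray. Origin at the centre of its underside. Leave alone.
- clips: Bundle of four jumbo black binder clips, 70 x 101 mm, 49 mm high, beyond the pad's far edge. Origin under the centre of the black bodies. Leave alone.
- coaster: Frosted glass coaster, 100 x 100 x 6 mm, beyond the pad's far edge. Origin at the centre of its underside. Leave alone.
- mug: White mug, 80 mm diameter, 95 mm high, beyond the pad's far edge to the left. Origin at the centre of its underside. Leave alone.

How it is judged:
On the way, in this order (a step that is already met when the one before it is completed fails the run):
1. the canister has rolled, not slid, about a quarter turn (distance of tin from where it was at the start of the episode between 0.035 and 0.08 m and angle between tin's own z axis and vertical above 1 rad), for 0.02 s.
2. the canister has rolled on to about half a turn (distance of tin from where it was at the start of the episode between 0.085 and 0.145 m and angle between tin's own z axis and vertical above 2.2 rad), for 0.02 s.
At the end, for the whole second after the job is handed in: The canister lies still on the pad with its middle within 18 mm of the centre line of the band at the hole punch's end and within 70 mm of the band's middle along it, its axis within 0.35 rad of the band's direction, having rolled there (((y of punch in the frame of pad above 0 m and y of tin in the frame of band_left between -0.018 and 0.018 m) or (y of punch in the frame of pad below 0 m and y of tin in the frame of band_right between -0.018 and 0.018 m)) and x of tin in the frame of pad between -0.07 and 0.07 m and angle between the x axis of tin and the x axis of pad, either way round below 0.35 rad and height (world z) of tin between 0.034 and 0.044 m and linear speed of tin below 0.01 m/s); the robot touches nothing.
It fails at once if a bystander (hole punch, tray, eraser, binder clips, coaster or mug) is shifted by more than 15 mm (distance of any of punch, tray, eraser, clips, coaster, mug from where it was at the start of the episode above 0.015 m).
It fails at once if the tin is lifted off the pad by more than 10 mm (height (world z) of tin above 0.049 m).
It fails at once if the tin is touched by fingers reaching down beside it rather than from on top (grasp point under 70 mm while touching) (contact force between the fingers and tin above 0.5 N and height (world z) of the grasp point below 0.07 m).
It fails at once if the tin is tipped (its axis more than 0.2 rad off level) (angle between tin's own x axis and vertical below 1.37 rad or angle between tin's own x axis and vertical above 1.77 rad).
It also fails if it takes over 64 s, if anything falls off the work surface, if the arm or the gripper's body presses on something with over 40 N, if the wrist force passes 120 N, or if a joint passes its speed limit or range.

## Working session

There is one attempt and no reset: what is moved stays moved. The work goes in short steps, Python scripts to look and compute and a tool call to move; the robot and the scene stay as the last step left them, time stands still between calls to the robot, and variables do not carry over. Pictures are saved under pics/ and viewed, at most 10 in all, crops included, and the job is handed in when it is done.

Besides the shell and the picture viewer there is one more tool, called after "Emit:" as name(argument=value, ...) on one line, values as JSON. apply_moves: Moves the arm, as the interface text tells. Its arguments: {"type":"object","properties":{"motion":{"type":"string"},"force":{"type":"number"}},"required":["motion"]}

```bash
mkdir -p pics; python3 - <<'E'
from cell import robot
import cv2,numpy as np
s=robot.observe();print(s)
for c in["top","scene"]:
    p=robot.read_camera(c);cv2.imwrite(f"pics/{c}.png",p["img"][:,:,::-1])
    for n in["tin","pad","punch","tray","band_left","band_right","mug","clips","coaster"]:
        try:
            r=robot.search_frame(n,p);print(c,n,[(np.round(d["centre"],3),round(d["score"],2)) for d in r[:2]])
        except Exception as e: print(n,e)
    for n in["tin","pad"]:
        r=robot.trace(n,p)
        if r:
            ys,xs=np.nonzero(r[0]["pixels"]);print(n,cv2.minAreaRect(np.c_[xs,ys].astype(np.float32)))
print(p["R"],p["t"])
E
```

```text
{'time': 0.0, 'qpos': array([-1.34500380e+00,  3.42728302e-01,  1.52506148e+00, -6.00217026e-05,
        1.27539116e+00, -1.46007105e-01]), 'qvel': array([ 0.00036144,  0.0003981 ,  0.00072328,  0.00052615, -0.00037858,
        0.00059493]), 'joint_efforts': array([ 6.54346641e-04, -4.31236231e+01, -2.44217527e+01,  7.16416142e-02,
        5.58476779e-02, -1.44411010e-04]), 'tool_pos': array([ 0.19063172, -0.48870709,  0.22602655]), 'tool_rot': array([-3.14001292e+00, -1.74294422e-04,  3.71817013e-01]), 'contact_force': array([ 0.55589068,  0.36231912, -0.43983772]), 'torque': array([ 0.0029674 ,  0.02822059, -0.0416431 ]), 'grip_force': 0.0, 'opening': 0.0919561018765268}
top tin [(array([0.548, 0.038, 0.069]), 0.58)]
top pad [(array([ 0.538, -0.004,  0.002]), 0.58)]
top punch [(array([0.496, 0.352, 0.011]), 0.97)]
top tray [(array([ 0.571, -0.332,  0.002]), 0.79)]
top band_left [(array([ 0.542, -0.006,  0.004]), 0.96)]
top band_right [(array([ 0.571, -0.309,  0.014]), 0.5)]
top mug [(array([0.79 , 0.252, 0.046]), 0.85)]
top clips [(array([ 0.786, -0.184,  0.046]), 0.66)]
top coaste
[... 555 characters left out ...]
[(array([ 0.564, -0.036,  0.007]), 0.94)]
scene band_right [(array([ 0.564, -0.036,  0.005]), 0.58), (array([0.568, 0.025, 0.069]), 0.23)]
scene mug [(array([0.785, 0.239, 0.061]), 0.76)]
scene clips [(array([0.785, 0.237, 0.059]), 0.65), (array([ 0.804, -0.188,  0.045]), 0.64)]
scene coaster [(array([0.765, 0.084, 0.006]), 0.94)]
tin ((295.9028625488281, 193.93118286132812), (45.3233528137207, 23.596704483032227), 35.311214447021484)
pad ((285.1468200683594, 206.72894287109375), (94.33106231689453, 156.1192626953125), 48.416587829589844)
[[ 0.6761062   0.73675     0.00893585]
 [ 0.5797102  -0.52442895 -0.62362679]
 [-0.45477081  0.42681814 -0.78167115]] [-0.45898681 -0.3027138   1.70971695]
```

```bash
cat >h.py <<'E'
import numpy as np,cv2
def ray(p,u,v,z):
    f=200/np.tan(np.radians(p["fovy"]/2));d=np.array([(u-p["cx"])/f,(v-p["cy"])/f,1])
    c=-p["R"].T@p["t"];w=p["R"].T@d;return c+w*(z-c[2])/w[2]
def grid(p,x0,x1,y0,y1,z,s):
    # rectified plane view, s px per m; image up = +x, left = +y
    q=[];
    f=200/np.tan(np.radians(p["fovy"]/2))
    W=int((y1-y0)*s);H=int((x1-x0)*s)
    src=[];
    for x,y in[(x1,y1),(x1,y0),(x0,y0),(x0,y1)]:
        c=p["R"]@np.array([x,y,z])+p["t"];src.append([f*c[0]/c[2]+p["cx"],f*c[1]/c[2]+p["cy"]])
    M=cv2.getPerspectiveTransform(np.float32(src),np.float32([[0,0],[W,0],[W,H],[0,H]]))
    return cv2.warpPerspective(p["img"],M,(W,H),flags=cv2.INTER_CUBIC)[:,:,::-1]
E
python3 - <<'E'
from cell import robot
from h import *
p=robot.read_camera("top");print(p["R"],-p["R"].T@p["t"],p["fovy"])
cv2.imwrite("pics/g.png",grid(p,.3,.85,-.4,.4,.003,1000))
E
```

```text
[[ 0.02715394 -0.99942047  0.02052777]
 [-0.98420624 -0.03032288 -0.1744093 ]
 [ 0.17493069 -0.01546766 -0.98445925]] [0.45544529 0.03245554 1.14065601] 44.301160922613924
```

View pics/g.png

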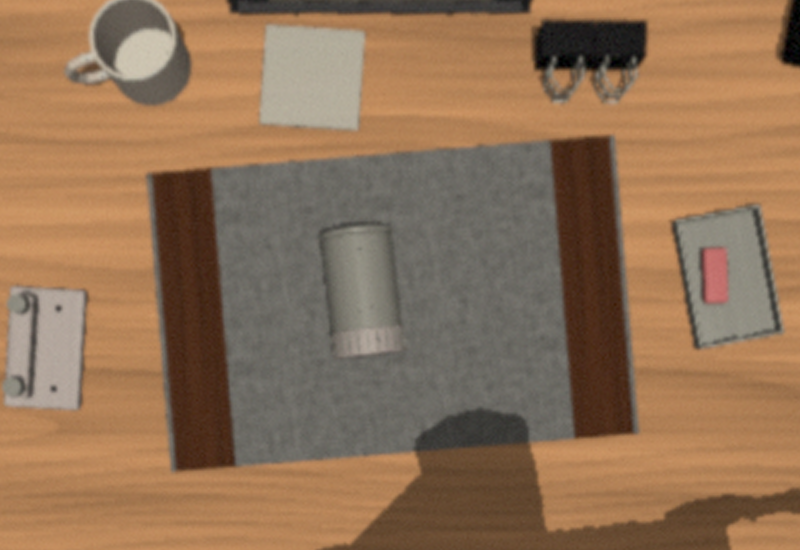

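View pics/scene.png

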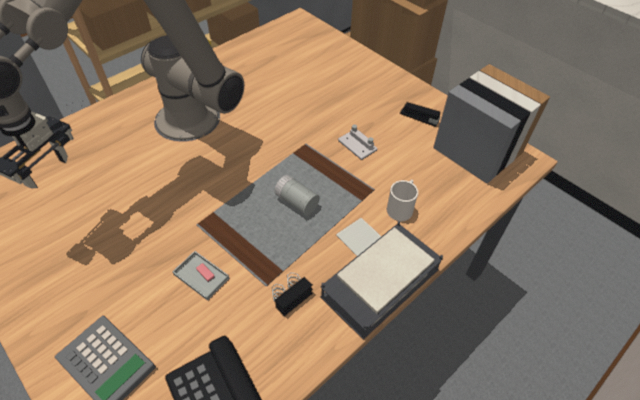

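The picture shows the punch at the left (+y) end, with the left band's middle near rectified px (193, 318), world (0.531, 0.207). The tin is centred near px (361, 290), about (0.553, 0.039). The pad yaw is about 0.08 rad, so the tin must roll about 0.17 m.

Emit:
apply_moves(motion="0 0 0 0 0 0 0.141;0 0 0 0 0 0 0.141;0 3.7 -4.36 0 0 0 0;0 3.7 -4.36 0 0 0 0;0 3.7 -4.36 0 0 0 0;0 3.7 -4.36 0 0 0 0;0 3.7 -4.36 0 0 0 0;0 3.7 -4.36 1 0 0 0;0 3.7 -4.36 1 0 0 0;0 3.7 -4.36 1 0 0 0;0 3.7 -4.36 1 0 0 0;0 3.7 -4.36 1 0 0 0;0 3.7 -4.36 1 0 0 0;0 0 0 0 0 0 0;0 0 0 0 0 0 0", force=20)

```text
time: 3.12
tool_pos: [0.5528, 0.0249, 0.1665]
tool_rot: [3.141, 0.001, 0.091]
contact_force: [1.0, -0.5, 0.8]
opening: 0.0004
grip_force: 0.0
```

```bash
cat >>h.py <<'E'
from scipy.spatial.transform import Rotation as Ro
def wrist(robot):
    s=robot.observe();p=robot.read_camera("wrist")
    T=np.eye(4);T[:3,:3]=Ro.from_euler("xyz",s["tool_rot"]).as_matrix();T[:3,3]=s["tool_pos"]
    E=np.linalg.inv(T@p["hand_eye"]);p["R"]=E[:3,:3];p["t"]=E[:3,3];return s,p
E
python3 - <<'E'
from cell import robot
from h import *
s,p=wrist(robot);print(s["tool_pos"],s["tool_rot"],s["contact_force"],s["opening"],-p["R"].T@p["t"],p["fovy"])
print([(d["centre"],d["score"]) for d in robot.search_frame("tin",p)])
cv2.imwrite("pics/w.png",p["img"][:,:,::-1])
E
```

```text
[0.55279081 0.02494822 0.1665026 ] [3.14127046e+00 7.62697775e-04 9.05632170e-02] [ 1.04135892 -0.45657892  0.84407834] 0.0003666948598700096 [0.63494542 0.03213676 0.32330077] 66.45304251381192
[([0.5711, 0.0357, 0.0697], 0.71), ([0.6047, -0.013, -0.0002], 0.65)]
```

View pics/w.png

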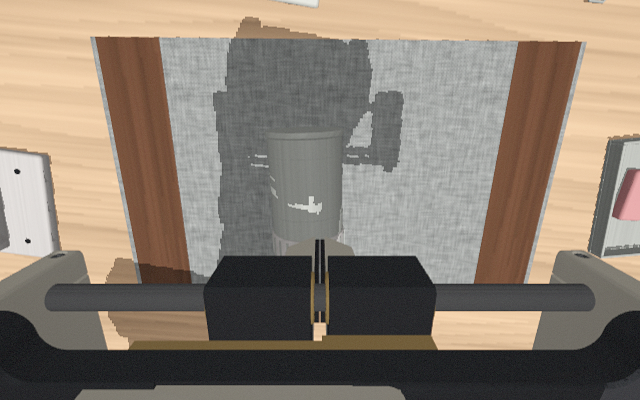

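The wrist view shows the tin body between columns 271 and 343 at row 190, with its far rim at about (305, 132). The left band spans columns 95–160 along the pad's far edge (row 38).

```bash
cat >>h.py <<'E'
def edges(p,x,img_rows=None):pass
E
python3 - <<'E'
from cell import robot
from h import *
s,p=wrist(robot)
for v,a,b in[(150,269.5,342.5),(190,271,343),(225,272.5,342.5)]:
    print(v,ray(p,(a+b)/2,v,.045),ray(p,a,v,.045)[1],ray(p,b,v,.045)[1])
print("rim",ray(p,305,133,.072))
for u,v in[(94,38),(160,39),(518,41),(585,42),(190,280),(127,235),(183,235)]: print(u,v,ray(p,u,v,.003))
E
```

```text
150 [0.59433798 0.03962426 0.045     ] 0.07270189861860579 0.006546724928460451
190 [0.55678847 0.03579332 0.045     ] 0.06975361829196261 0.0018331266512480009
225 [0.52128355 0.03254124 0.045     ] 0.06678501674111297 -0.0017024286731116833
rim [0.61182953 0.04064535 0.072     ]
94 38 [0.67524511 0.24809504 0.003     ]
160 39 [0.67997026 0.18615901 0.003     ]
518 41 [ 0.70860596 -0.15088165  0.003     ]
585 42 [ 0.71345806 -0.21427809  0.003     ]
190 280 [0.42074977 0.16770816 0.003     ]
127 235 [0.47345173 0.23718789 0.003     ]
183 235 [0.47918836 0.17346899 0.003     ]
```

Emit:
apply_moves(motion="0 0 0.1 3 0 0 0;0 0 0.1 3 0 0 0;0 0 0 2 0 0 0;0 0 0 0.8 0 0 0;0 0 0 0.2 0 0 0;0 0 0 0 0 0 0;0 0 0 0 0 0 0")

```text
time: 4.15
tool_pos: [0.5538, 0.0229, 0.0775]
tool_rot: [3.141, -0.002, 0.09]
contact_force: [-0.1, 0.7, 0.3]
opening: 0.0006
grip_force: 0.0
```

Emit:
apply_moves(motion="0 0 0 0.1 0 0 0;0 0 0 0 0 0 0;0 0 0 0 0 0 0")

```text
time: 4.53
tool_pos: [0.5533, 0.023, 0.0757]
tool_rot: [3.141, -0.0, 0.09]
contact_force: [-0.1, -0.6, 0.3]
opening: 0.0007
grip_force: 0.0
```

Emit:
apply_moves(motion="0 0 0 0.1 0 0 0;0 0 0 0 0 0 0;0 0 0 0 0 0 0")

```text
time: 4.9
tool_pos: [0.5533, 0.023, 0.0747]
tool_rot: [3.142, 0.0, 0.09]
contact_force: [1.0, -0.4, 0.3]
opening: 0.0006
grip_force: 0.0
```

Emit:
apply_moves(motion="0 0 0 0.1 0 0 0;0 0 0 0 0 0 0;0 0 0 0 0 0 0")

```text
time: 5.28
tool_pos: [0.5533, 0.023, 0.0737]
tool_rot: [3.142, 0.0, 0.09]
contact_force: [0.3, -0.1, 0.3]
opening: 0.0005
grip_force: 0.0
```

Emit:
apply_moves(motion="0 0 0 0.1 0 0 0;0 0 0 0 0 0 0;0 0 0 0 0 0 0")

```text
time: 5.65
tool_pos: [0.5535, 0.0229, 0.0731]
tool_rot: [3.141, -0.001, 0.09]
contact_force: [-2.3, -1.0, 5.0]
opening: 0.0005
grip_force: 2.7
```

Emit:
apply_moves(motion="0 0 0 0.05 0 0 0;0 0 0 0 0 0 0;0 0 0 0 0 0 0")

```text
time: 6.02
tool_pos: [0.5535, 0.0227, 0.073]
tool_rot: [3.141, -0.001, 0.09]
contact_force: [-2.4, -2.2, 7.8]
opening: 0.0005
grip_force: 4.2
```

Emit:
apply_moves(motion="0 0 -0.5 -0.06 0 0 0;0 0 -0.5 -0.045 0 0 0;0 0 -0.5 -0.025 0 0 0;0 0 -0.5 -0.01 0 0 0;0 0 0 0 0 0 0")

```text
time: 6.65
tool_pos: [0.5512, 0.0432, 0.0749]
tool_rot: [3.141, -0.0, 0.09]
contact_force: [-5.6, -0.7, 14.0]
opening: 0.0001
grip_force: 7.1
```

Emit:
apply_moves(motion="0 0 -0.5 0 0 0 0;0 0 -0.5 0 0 0 0;0 0 -0.5 0 0 0 0;0 0 0 0 0 0 0")

```text
time: 7.15
tool_pos: [0.5496, 0.0583, 0.075]
tool_rot: [3.142, 0.0, 0.09]
contact_force: [-6.4, -0.7, 16.7]
opening: 0.0007
grip_force: 7.8
```

Emit:
apply_moves(motion="0 0 -0.5 -0.1 0 0 0;0 0 0 0 0 0 0")

```text
time: 7.4
tool_pos: [0.5492, 0.0632, 0.075]
tool_rot: [-3.141, 0.001, 0.09]
contact_force: [-4.0, -0.0, 8.0]
opening: 0.0005
grip_force: 4.3
```

```bash
python3 - <<'E'
from cell import robot
from h import *
p=robot.read_camera("top");r=robot.trace("tin",p)
ys,xs=np.nonzero(r[0]["pixels"]);print(r[0]["score"],cv2.minAreaRect(np.c_[xs,ys].astype(np.float32)))
cv2.imwrite("pics/g2.png",grid(p,.4,.75,-.15,.3,.039,1500))
s=robot.observe();print(s["tool_pos"],s["contact_force"])
E
```

```text
0.64 ((306.4538269042969, 255.6307830810547), (16.248550415039062, 32.24903106689453), 82.87498474121094)
[0.54922248 0.06303236 0.07501301] [-3.81183701  0.14174868  8.79433902]
```

View pics/g2.png

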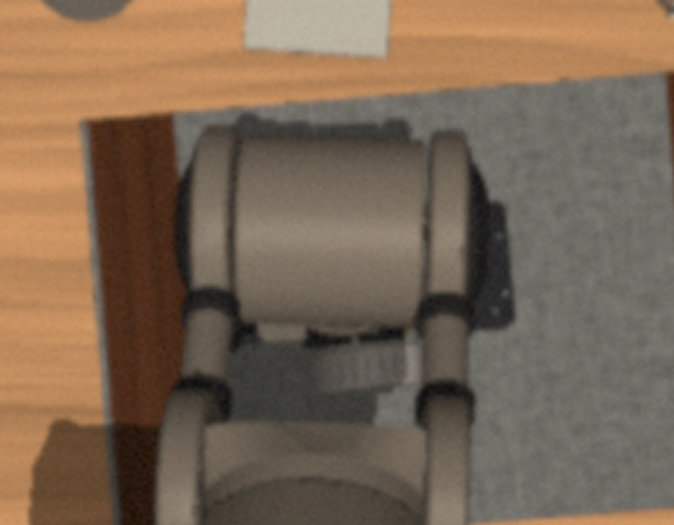

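Only the lid shows from the top, at about (367, 362), so the tin is at y ≈ 0.059. It has moved about 22 mm for 40 mm of finger travel, which is rolling.

Emit:
apply_moves(motion="0 0 -0.5 0.01 0 0 0;0 0 -0.5 0.03 0 0 0;0 0 -0.5 0.04 0 0 0;0 0 0 0 0 0 0")

```text
time: 8.0
tool_pos: [0.5475, 0.0783, 0.0737]
tool_rot: [-3.141, 0.002, 0.09]
contact_force: [-4.4, 1.5, 6.0]
opening: 0.0005
grip_force: 3.0
```

Emit:
apply_moves(motion="0 0 -0.5 0.065 0 0 0;0 0 -0.5 0.07 0 0 0;0 0 0 0 0 0 0;0 0 0 0 0 0 0")

```text
time: 8.5
tool_pos: [0.5474, 0.0877, 0.0723]
tool_rot: [3.142, 0.0, 0.09]
contact_force: [-1.8, 0.1, 2.2]
opening: 0.0004
grip_force: 1.2
```

Emit:
apply_moves(motion="0 0 0 0.3 0 0 0;0 0 0 -1.5 0 0 0;0 0 0 -3 0 0 0;0 0 1.5 0 0 0 0;0 0 1.4 0 0 0 0;0 0 0 0 0 0 0")

```text
time: 9.25
tool_pos: [0.5497, 0.0574, 0.1134]
tool_rot: [3.142, 0.002, 0.088]
contact_force: [-0.6, 0.4, 0.3]
opening: 0.0006
grip_force: 0.0
```

```bash
python3 - <<'E'
from cell import robot
from h import *
s,p=wrist(robot);print(s["tool_pos"],s["contact_force"])
cv2.imwrite("pics/w2.png",p["img"][:,:,::-1])
for u,v in[(0,0)]:pass
r=robot.trace("tin",p)
for d in r[:2]:
    m=d["pixels"];print(d["score"],m.sum())
    for v in range(60,260,25):
        x=np.nonzero(m[v])[0]
        if len(x): print(v,x[0],x[-1],ray(p,(x[0]+x[-1])/2,v,.045))
E
```

```text
[0.54970706 0.05741779 0.1134223 ] [-0.61316953  0.38503778  0.27741432]
0.75 9973
135 262 346 [0.60964899 0.0735922  0.045     ]
160 255 347 [0.59128177 0.07446958 0.045     ]
185 258 346 [0.57224396 0.07235937 0.045     ]
210 259 345 [0.55213576 0.07091627 0.045     ]
235 263 346 [0.53112006 0.06739757 0.045     ]
0.52 4435
160 0 5 [0.57159735 0.29518823 0.045     ]
185 0 38 [0.55309819 0.28697467 0.045     ]
210 0 41 [0.53258462 0.29000722 0.045     ]
235 0 44 [0.51096307 0.29320357 0.045     ]
```

View pics/w2.png

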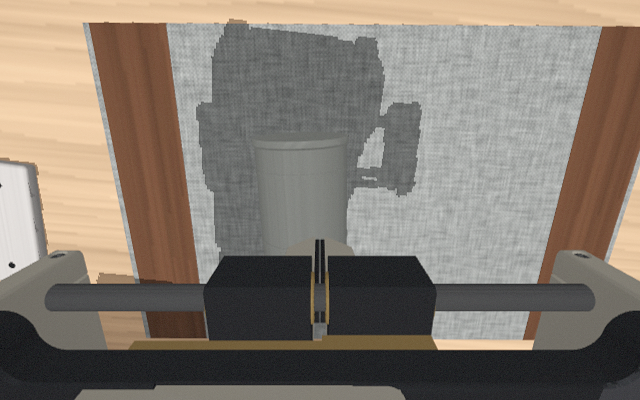

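Emit:
apply_moves(motion="0 0 0 2 0 0 0;0 0 0 1.5 0 0 0;0 0 0 0.45 0 0 0;0 0 0 0.1 0 0 0;0 0 0 0 0 0 0;0 0 0 0 0 0 0")

```text
time: 10.1
tool_pos: [0.55, 0.059, 0.0742]
tool_rot: [3.141, -0.0, 0.09]
contact_force: [-2.4, -0.2, 2.8]
opening: 0.0008
grip_force: 1.5
```

Emit:
apply_moves(motion="0 0 -0.5 -0.07 0 0 0;0 0 -0.5 -0.05 0 0 0;0 0 -0.5 -0.03 0 0 0;0 0 -0.5 -0.01 0 0 0;0 0 -0.5 0 0 0 0;0 0 0 0 0 0 0")

```text
time: 10.85
tool_pos: [0.5478, 0.0842, 0.0755]
tool_rot: [3.142, -0.0, 0.09]
contact_force: [-0.2, 0.0, -0.1]
opening: 0.0004
grip_force: 0.0
```

Emit:
apply_moves(motion="0 0 0 0.1 0 0 0;0 0 0 0 0 0 0;0 0 0 0 0 0 0")

```text
time: 11.22
tool_pos: [0.548, 0.0836, 0.0751]
tool_rot: [3.141, -0.001, 0.09]
contact_force: [-0.9, 0.1, 4.8]
opening: 0.0007
grip_force: 2.7
```

```bash
python3 - <<'E'
from cell import robot
from h import *
s,p=wrist(robot);print(s["tool_pos"],s["contact_force"])
r=robot.trace("tin",p)
for d in r[:1]:
    m=d["pixels"];print(d["score"],m.sum())
    for v in range(60,260,25):
        x=np.nonzero(m[v])[0]
        if len(x): print(v,x[0],x[-1],ray(p,(x[0]+x[-1])/2,v,.045))
E
```

```text
[0.54800041 0.08359439 0.0750991 ] [-0.92082812  0.13410944  4.82507217]
0.57 11502
160 272 380 [0.59792744 0.0836797  0.045     ]
185 273 379 [0.58211218 0.08213584 0.045     ]
210 275 378 [0.56550164 0.08018867 0.045     ]
235 277 376 [0.54797155 0.07846869 0.045     ]
```

Emit:
apply_moves(motion="0 0 -0.5 0.05 0 0 0;0 0 -0.5 0.035 0 0 0;0 0 -0.5 0.05 0 0 0;0 0 0 0 0 0 0")

```text
time: 11.82
tool_pos: [0.5463, 0.099, 0.0738]
tool_rot: [-3.141, -0.0, 0.09]
contact_force: [-3.6, 0.5, 6.5]
opening: 0.0005
grip_force: 3.3
```

Emit:
apply_moves(motion="0 0 -0.5 0.07 0 0 0;0 0 -0.5 0.08 0 0 0;0 0 0 0 0 0 0;0 0 0 0.3 0 0 0")

```text
time: 12.32
tool_pos: [0.5457, 0.1096, 0.0712]
tool_rot: [-3.14, -0.001, 0.089]
contact_force: [-12.1, 6.1, 38.2]
opening: 0.0004
grip_force: 18.9
```

Emit:
apply_moves(motion="0 0 0 -0.3 0 0 0;0 0 0 0 0 0 0;0 0 0 -2 0 0 0;0 0 0 -2 0 0 0;0 0 1 0 0 0 0;0 0 1 0 0 0 0;0 0 0 0 0 0 0;0 0 0 0 0 0 0")

```text
time: 13.32
tool_pos: [0.5471, 0.0885, 0.111]
tool_rot: [-3.141, 0.001, 0.089]
contact_force: [0.1, -0.6, 0.6]
opening: 0.0006
grip_force: 0.0
```

```bash
cat >look.py <<'E'
from cell import robot
from h import *
s,p=wrist(robot);print(s["tool_pos"],s["contact_force"])
r=robot.trace("tin",p)
for d in r[:1]:
    m=d["pixels"];print(d["score"],m.sum());L=[]
    for v in range(60,245,5):
        x=np.nonzero(m[v])[0]
        if 60<len(x): L.append(ray(p,(x[0]+x[-1])/2,v,.045)[:2])
    L=np.array(L);c=np.polyfit(L[:,0],L[:,1],1);print("yaw",c[0],"y at tool x",np.polyval(c,s["tool_pos"][0]),"far x",L[:,0].max(),"along pad",(np.polyval(c,.545)-.0075)*.997)
E
python3 look.py
```

```text
[0.54705452 0.08853457 0.11097336] [ 0.08687591 -0.63681605  0.60249302]
0.86 9933
yaw 0.10837282902811333 y at tool x 0.09066589035698801 far x 0.6081778882155194 along pad 0.08269440690620213
```

Emit:
apply_moves(motion="0 0 1.35 1 0 0 0;0 0 0 1.5 0 0 0;0 0 0 1 0 0 0;0 0 0 0.3 0 0 0;0 0 0 0.07 0 0 0;0 0 0 0 0 0 0")

```text
time: 14.18
tool_pos: [0.5487, 0.0755, 0.0731]
tool_rot: [3.142, -0.0, 0.09]
contact_force: [-0.4, 0.3, 1.1]
opening: 0.0002
grip_force: 0.1
```

Emit:
apply_moves(motion="0 0 -0.3 -0.03 0 0 0;0 0 -0.5 -0.05 0 0 0;0 0 0 0 0 0 0")

```text
time: 14.55
tool_pos: [0.548, 0.0838, 0.0741]
tool_rot: [3.142, -0.001, 0.09]
contact_force: [-0.7, -0.7, 2.8]
opening: 0.0006
grip_force: 1.5
```

Emit:
apply_moves(motion="0 0 -0.5 0 0 0 0;0 0 -0.5 0 0 0 0;0 0 -0.5 0 0 0 0;0 0 -0.5 0 0 0 0;0 0 0 0 0 0 0")

```text
time: 15.18
tool_pos: [0.5458, 0.1037, 0.0751]
tool_rot: [-3.142, -0.0, 0.09]
contact_force: [-4.6, -0.1, 12.4]
opening: 0.0004
grip_force: 6.5
```

Emit:
apply_moves(motion="0 0 -0.5 0 0 0 0;0 0 -0.5 0 0 0 0;0 0 -0.5 0.01 0 0 0;0 0 0 0 0 0 0")

```text
time: 15.68
tool_pos: [0.5442, 0.1188, 0.0749]
tool_rot: [-3.141, 0.0, 0.09]
contact_force: [-5.3, -0.5, 12.4]
opening: 0.0003
grip_force: 6.4
```

Emit:
apply_moves(motion="0 0 -0.5 0.02 0 0 0;0 0 -0.5 0.045 0 0 0;0 0 -0.5 0.06 0 0 0;0 0 -0.5 0.07 0 0 0;0 0 0 0 0 0 0")

```text
time: 16.3
tool_pos: [0.5421, 0.1391, 0.0726]
tool_rot: [-3.141, 0.001, 0.09]
contact_force: [-6.2, 2.5, 10.3]
opening: 0.0004
grip_force: 5.8
```

Emit:
apply_moves(motion="0 0 0 -1.5 0 0 0;0 0 0 -2.3 0 0 0;0 0 1 0 0 0 0;0 0 1 0 0 0 0;0 0 0 0 0 0 0;0 0 0 0 0 0 0")

```text
time: 17.05
tool_pos: [0.5444, 0.1179, 0.1091]
tool_rot: [-3.142, 0.001, 0.089]
contact_force: [-0.4, -0.1, -0.6]
opening: 0.0008
grip_force: 0.0
```

```bash
python3 look.py
```

```text
[0.54444116 0.11789975 0.10910107] [-0.391852   -0.14610592 -0.55977776]
0.89 10007
yaw 0.11176598517255863 y at tool x 0.12289403910345525 far x 0.6055237503282735 along pad 0.11511012861130687
```

Emit:
apply_moves(motion="0 0 1.1 1 0 0 0;0 0 0 1.5 0 0 0;0 0 0 0.8 0 0 0;0 0 0 0.3 0 0 0;0 0 0 0.12 0 0 0;0 0 0 0 0 0 0")

```text
time: 17.9
tool_pos: [0.5458, 0.1073, 0.0729]
tool_rot: [3.141, -0.001, 0.09]
contact_force: [-0.5, -0.1, 1.4]
opening: 0.0007
grip_force: 0.3
```

Emit:
apply_moves(motion="0 0 -0.3 -0.03 0 0 0;0 0 -0.5 -0.05 0 0 0;0 0 -0.5 -0.02 0 0 0;0 0 -0.5 -0.01 0 0 0;0 0 0 0 0 0 0")

```text
time: 18.52
tool_pos: [0.544, 0.1258, 0.0748]
tool_rot: [3.142, -0.001, 0.091]
contact_force: [-4.1, -1.4, 9.9]
opening: 0.0003
grip_force: 5.0
```

Emit:
apply_moves(motion="0 0 -0.5 0 0 0 0;0 0 -0.5 0 0 0 0;0 0 -0.5 0 0 0 0;0 0 -0.5 0 0 0 0;0 0 -0.5 0.01 0 0 0;0 0 0 0 0 0 0")

```text
time: 19.27
tool_pos: [0.5413, 0.151, 0.0749]
tool_rot: [-3.141, -0.0, 0.091]
contact_force: [-6.8, 0.1, 13.6]
opening: 0.0002
grip_force: 6.6
```

Emit:
apply_moves(motion="0 0 -0.5 0.02 0 0 0;0 0 -0.5 0.045 0 0 0;0 0 -0.5 0.06 0 0 0;0 0 -0.5 0.07 0 0 0;0 0 0 0 0 0 0")

```text
time: 19.9
tool_pos: [0.5392, 0.1713, 0.0727]
tool_rot: [-3.141, 0.001, 0.091]
contact_force: [-6.7, 1.7, 12.7]
opening: 0.0006
grip_force: 6.1
```

Emit:
apply_moves(motion="0 0 0 -1.5 0 0 0;0 0 0 -2.3 0 0 0;0 0 1 0 0 0 0;0 0 1 0 0 0 0;0 0 0 0 0 0 0;0 0 0 0 0 0 0")

```text
time: 20.65
tool_pos: [0.5416, 0.1497, 0.1089]
tool_rot: [3.142, 0.001, 0.089]
contact_force: [-0.0, 0.0, -0.1]
opening: 0.0002
grip_force: 0.0
```

```bash
python3 look.py
```

```text
[0.54158567 0.14973259 0.10893716] [-0.03683093  0.02213598 -0.10552584]
0.82 9928
yaw 0.1205560063312018 y at tool x 0.15547650601953136 far x 0.5988421404115212 along pad 0.14794295937780563
```

Emit:
apply_moves(motion="0 0 1.05 1 0 0 0;0 0 0 1.5 0 0 0;0 0 0 0.8 0 0 0;0 0 0 0.3 0 0 0;0 0 0 0.1 0 0 0;0 0 0 0 0 0 0")

```text
time: 21.5
tool_pos: [0.543, 0.1397, 0.0729]
tool_rot: [3.142, -0.001, 0.09]
contact_force: [-0.4, 0.3, 0.2]
opening: 0.0004
grip_force: 0.1
```

Emit:
apply_moves(motion="0 0 -0.3 -0.03 0 0 0;0 0 -0.5 -0.05 0 0 0;0 0 -0.5 -0.02 0 0 0;0 0 -0.5 -0.01 0 0 0;0 0 0 0 0 0 0")

```text
time: 22.12
tool_pos: [0.5412, 0.1583, 0.0747]
tool_rot: [-3.142, -0.001, 0.091]
contact_force: [-3.6, -1.4, 8.9]
opening: 0.0005
grip_force: 4.6
```

Emit:
apply_moves(motion="0 0 -0.5 0 0 0 0;0 0 -0.5 0 0 0 0;0 0 -0.5 0 0 0 0;0 0 -0.5 0 0 0 0;0 0 -0.5 0.01 0 0 0;0 0 0 0 0 0 0")

```text
time: 22.88
tool_pos: [0.5384, 0.1834, 0.0749]
tool_rot: [-3.141, -0.0, 0.091]
contact_force: [-5.7, 0.4, 11.7]
opening: 0.0006
grip_force: 6.2
```

Emit:
apply_moves(motion="0 0 -0.5 0.02 0 0 0;0 0 -0.5 0.045 0 0 0;0 0 -0.5 0.06 0 0 0;0 0 -0.5 0.07 0 0 0;0 0 0 0 0 0 0")

```text
time: 23.5
tool_pos: [0.5363, 0.2037, 0.0728]
tool_rot: [-3.141, 0.0, 0.091]
contact_force: [-6.9, 1.8, 10.7]
opening: 0.0003
grip_force: 5.9
```

Emit:
apply_moves(motion="0 0 0 -1.5 0 0 0;0 0 0 -2.3 0 0 0;0 0 1 0 0 0 0;0 0 1 0 0 0 0;0 0 0 0 0 0 0;0 0 0 0 0 0 0")

```text
time: 24.25
tool_pos: [0.5387, 0.1821, 0.109]
tool_rot: [3.142, 0.001, 0.089]
contact_force: [0.1, -0.3, 0.3]
opening: 0.0005
grip_force: 0.0
```

```bash
python3 look.py
```

```text
[0.53869757 0.1820984  0.10897914] [ 0.07373996 -0.29280721  0.27234483]
0.85 9792
yaw 0.12071503411254066 y at tool x 0.18766755157752607 far x 0.5960477495432508 along pad 0.18038556439400485
```

Emit:
apply_moves(motion="0 0 1.05 1 0 0 0;0 0 0 1.5 0 0 0;0 0 0 0.8 0 0 0;0 0 0 0.3 0 0 0;0 0 0 0.1 0 0 0;0 0 0 0 0 0 0")

```text
time: 25.1
tool_pos: [0.5401, 0.1721, 0.0729]
tool_rot: [3.142, -0.001, 0.09]
contact_force: [-0.2, -0.6, 0.1]
opening: 0.0003
grip_force: 0.0
```

Emit:
apply_moves(motion="0 0 -0.3 -0.03 0 0 0;0 0 -0.5 -0.05 0 0 0;0 0 -0.5 -0.02 0 0 0;0 0 -0.5 -0.01 0 0 0;0 0 -0.5 0 0 0 0;0 0 -0.5 0 0 0 0;0 0 -0.5 0 0 0 0;0 0 -0.4 0 0 0 0;0 0 0 0 0 0 0;0 0 0 0 0 0 0")

```text
time: 26.35
tool_pos: [0.5362, 0.2095, 0.0751]
tool_rot: [-3.141, -0.0, 0.09]
contact_force: [-5.1, 0.3, 11.6]
opening: 0.0008
grip_force: 5.9
```

Emit:
apply_moves(motion="0 0 0 -1.5 0 0 0;0 0 0 -2.3 0 0 0;0 0 0.5 0 0 0 0;0 0 0 -4 0 0 0;0 0 0 -4 0 0 0;0 0 0 0 0 0 0;0 0 0 0 0 0 0")

```text
time: 27.22
tool_pos: [0.5365, 0.2035, 0.1906]
tool_rot: [3.141, 0.002, 0.09]
contact_force: [0.4, -0.1, -0.3]
opening: 0.0008
grip_force: 0.0
```

```bash
python3 look.py; python3 - <<'E'
from h import *; from cell import robot
s,p=wrist(robot);cv2.imwrite("pics/w9.png",p["img"][:,:,::-1])
cv2.imwrite("pics/g9.png",grid(p,.45,.7,.05,.35,.003,2000))
E
```

```text
[0.53650579 0.20349306 0.19058375] [ 0.37869069 -0.05091284 -0.30856609]
0.71 7307
yaw 0.11543197191292358 y at tool x 0.20692257760866659 far x 0.5896836954352215 along pad 0.19980187125302523
```

View pics/g9.png

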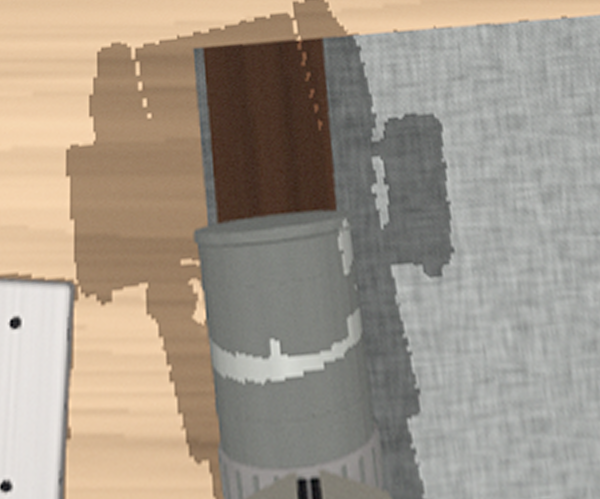

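The rectified view shows the tin's far end (columns 197–350, middle about 273) centred on the band (217–336, middle about 276). The tin lies along the band and the arm is clear above it.

```bash
python3 -c "
from cell import robot
print(robot.hand_in())"
```

```text
the job is handed in; nothing more can be done
None
```

I rolled the tin onto the left band, at the hole punch's end. It lies along the band, about 2 mm off its centre line and within about 0.04 rad of its direction. I handed the job in at about 27 s; no verdict came back. Finger force was mostly 2–14 N, but it reached 38 N once when I commanded 3 mm too far down.

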